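Find the weak spring leaf and weigh it down

TASK

Check the three clamped spring leaves one after another, from the robot's left to its right: with the closed fingers press each leaf's tip button down until the leaf rests firmly on its stop, hold it there for about half a second and let it spring back. One leaf has gone weak and bends under clearly less force than the other two: set the brass weight over that leaf's button, lowering it gently until the leaf sits on its stop, and leave it there to mark the leaf; do not try it on the other two. Never load a leaf with more than 20 N, and do not disturb the things lying around.

Things in the scene. Friction and masses are not known exactly. Their poses are not given: they have to be found in the camera images.
- plate: Flat aluminium base plate, 190 x 290 x 12 mm, fixed to the bench. Origin: centre of its underside; x points away from the robot (give or take the plate's yaw), y to the left, z up. Carries the three modules side by side along y, about 90 mm apart.
- weight: Loose brass weight, 0.42 kg, standing on the bench: a disc 48 mm across and 25 mm high with a round knob on top, 18 mm across and 30 mm tall (55 mm in all). Its underside has a round recess, 30 mm wide and 5 mm deep, that drops over a button. Origin: centre of the underside (the rim's plane). Heavy enough to hold a weak leaf down on its stop, but not a sound one.
- module_a: One of three look-alike modules fixed on the plate in any left-to-right order (the letter tells nothing). White base 150 (x) x 50 (y) x 10 mm; origin: centre of its underside, 12 mm above the bench; axes parallel to the plate's. Leaf tip at x = -55 mm, stop post under the leaf at -40 mm, clamp block from +37 to +71 mm, 44 mm wide, 71 mm high with its bolts.
- leaf_a: Spring leaf of module_a, 92 x 30 x 3 mm. Origin: where it leaves the clamp and bends (module x +37 mm, 54 mm above the module's origin); it runs along its own -x to the free tip. The button goes down 8 to 12 mm (differs between leaves) to the rigid steel stop. Pressed at the button, a sound leaf gives about 0.5 to 0.6 N/mm after a first 1 N and meets its stop at 5 to 7 N, the weak one at less than half of that.
- button_a (a point): Centre of the top face of the round dark button (24 mm across, 6 mm high) near the free tip of module_a's leaf, where it is pressed straight down. At x = -40 mm of the module and 61.5 mm above its origin when at rest; it moves with the leaf.
- module_b: One of three look-alike modules fixed on the plate in any left-to-right order (the letter tells nothing). White base 150 (x) x 50 (y) x 10 mm; origin: centre of its underside, 12 mm above the bench; axes parallel to the plate's. Leaf tip at x = -55 mm, stop post under the leaf at -40 mm, clamp block from +37 to +71 mm, 44 mm wide, 71 mm high with its bolts.
- leaf_b: Spring leaf of module_b, 92 x 30 x 3 mm. Origin: where it leaves the clamp and bends (module x +37 mm, 54 mm above the module's origin); it runs along its own -x to the free tip. The button goes down 8 to 12 mm (differs between leaves) to the rigid steel stop. Pressed at the button, a sound leaf gives about 0.5 to 0.6 N/mm after a first 1 N and meets its stop at 5 to 7 N, the weak one at less than half of that.
- button_b (a point): Centre of the top face of the round dark button (24 mm across, 6 mm high) near the free tip of module_b's leaf, where it is pressed straight down. At x = -40 mm of the module and 61.5 mm above its origin when at rest; it moves with the leaf.
- module_c: One of three look-alike modules fixed on the plate in any left-to-right order (the letter tells nothing). White base 150 (x) x 50 (y) x 10 mm; origin: centre of its underside, 12 mm above the bench; axes parallel to the plate's. Leaf tip at x = -55 mm, stop post under the leaf at -40 mm, clamp block from +37 to +71 mm, 44 mm wide, 71 mm high with its bolts.
- leaf_c: Spring leaf of module_c, 92 x 30 x 3 mm. Origin: where it leaves the clamp and bends (module x +37 mm, 54 mm above the module's origin); it runs along its own -x to the free tip. The button goes down 8 to 12 mm (differs between leaves) to the rigid steel stop. Pressed at the button, a sound leaf gives about 0.5 to 0.6 N/mm after a first 1 N and meets its stop at 5 to 7 N, the weak one at less than half of that.
- button_c (a point): Centre of the top face of the round dark button (24 mm across, 6 mm high) near the free tip of module_c's leaf, where it is pressed straight down. At x = -40 mm of the module and 61.5 mm above its origin when at rest; it moves with the leaf.
- level: Spirit level, an aluminium bar 50 x 220 x 24 mm lying flat, long along its y, loose bystander. Origin: centre of the underside.
- sample_ring: Steel sample ring, 80 mm outside diameter, 40 mm high, loose bystander. Origin: centre of the underside.
- top_cap: Grey plastic sample top cap, a disc 50 mm across and 22 mm high with an 18 mm spigot (34 mm in all), loose bystander. Origin: centre of the underside.
Mind the look-alikes: they are no part of the job. Several things look just like the weight: the one meant starts farthest to the robot's right.

How it is judged:
By the outcome, as a careful person would: the job done as asked, in the order asked, and still so for the second after the job is handed in, with the robot touching nothing.
It also fails if it takes over 64 s, if anything falls off the work surface, if the arm or the gripper's body presses on something with over 40 N, if the wrist force passes 120 N, or if a joint passes its speed limit or range.

ROBOT

A 6-joint arm with a two-finger parallel gripper is mounted at the origin on the work surface. World frame = base frame: x ahead of the robot, y to its left, z up, the work surface at z = 0. Lengths are in mm, angles in rad, forces in N, time in s.
With the tool pointing down it reaches from about 275 to 1000 mm from the base axis. Payload 8.4 kg.
Tool frame: the origin (TCP) lies midway between the tips of the shut fingers; the grasp point (between the pads) lies 19 mm behind it; z points along the fingers, y is the direction in which the jaws open and shut (so a half turn about z gives the same grasp; the last joint's range is limited). The gripper opens to 85 mm and grips with 20 to 120 N. Pads are 22 mm wide; open, the fingers measure 114 mm over their backs; the gripper's body (76 mm by 85 mm) begins 54 mm behind the grasp point. The pads swing forward as they close: fully open they stand 13 mm farther back than shut.
Start: joints at [1.212, 0.353, 1.633, -0, 1.155, -0.002], TCP at [218.297, 585.64, 231.281] pointing down, gripper open.
Joint ranges: [-2.63, 2.63], [-0.92, 2.1], [0.06, 2.66], [-1.3, 4.44], [0, 2.69], [-3.02, 3.02]. Speed limits (rad/s): [2.22, 2.22, 2.79, 3.14, 3.14, 3.14].

INTERFACE

Orientations are given as [roll, pitch, yaw] about the fixed x, y, z axes, in that order (R = Rz(yaw) Ry(pitch) Rx(roll)).
In Python, from rig import * gives the robot as it stands.
- The arm moves only by the tool play_rows, never from a script. Its argument "moves" is a list of rows, each a list of 3 entries, a list of its own where there are three numbers: the shift along the tool's x, y, z in m, then the turn, a rotation vector about the tool's x, y, z in rad, then the opening in per cent of the stroke, from 0 (shut) to 100 (fully open). In form: [[[x, y, z], [rx, ry, rz], fingers], ...]. A call has 1 to 20 rows; each row shifts and turns the commanded pose from where the row before left it, along the tool's axes as they then stand; what a row does not reach is not made up. A row lasts 1/10 s, in which the tool goes at most 50 mm and 8.59 degrees, less where a joint would pass 70% of its speed; a pose out of reach is approached as far as the arm can. A call is refused whole if a number of a shift passes 0.05 or a number of a turn 0.15, either way. A call with a gripper value outside its range is refused whole. The fingers move at their own pace and stop on an object; "squeeze" is the grip in N (left out, the last holds). Time passes only in rows, so rows that do not move let the fingers close. It gives the time, the measured TCP pose, the force and the opening at its end, in the units of the state.
- sense(): the state, without advancing time (a new reading comes with each control period).
- grab_frame(name): name is "scene" or "side" or "wrist"; returns a dict with "pixels" (384x512x3 uint8, red, green, blue), "intrinsics" (3x3 intrinsics, pixels), "distortion" ([k1, k2, p1, p2, k3] as OpenCV has them; the pictures are not rectified), "R" (3x3) and "t" (3): a world point X has camera coordinates R X + t. Camera axes: x right, y down, z forward; pixel columns grow to the right and rows downward; lengths in mm; the calibration is good to about 2 mm. A picture is of the moment at which its call begins. There is no depth.
- sign_off(): hands the job in, once; it reports no verdict.
The state is a dict: "clock": time; "qpos": joint angles; "qvel": joint speeds; "joint_efforts": joint torques, N m; "eef_pos": TCP position; "tcp_rot": TCP orientation; "contact_force": force on the tool from outside, world axes, zero at the start; "wrist_torque": the same for the moment, N m; "opening": opening from 0.0 (shut) to 1.0 (fully open).
Only numpy, scipy, OpenCV 4.12 (cv2) and the standard library are available. Lean on these libraries where they do the work, as an engineer would, in place of code of your own. Each camera call takes 0.05 s, during which the arm holds its last target. There are 200 camera calls.

## Working session

There is one attempt and no reset: what is moved stays moved. The work goes in short steps, Python scripts to look and compute and a tool call to move; the robot and the scene stay as the last step left them, time stands still between calls to the robot, and variables do not carry over. Pictures are saved under pics/ and viewed, about 8 in all and at most 12, crops included, and the job is handed in when it is done.

Besides the shell and the picture viewer there is one more tool, called after ">>>" as name([rows], argument=value, ...), one row to a line, values as JSON. play_rows: Moves the arm, as the interface text tells. Its arguments: {"type":"object","properties":{"moves":{"type":"array"},"squeeze":{"type":"number"}},"required":["moves"]}

```bash
mkdir -p pics
cat > h.py <<'E'
from rig import *
import numpy as np, cv2
def ray(f,uv):
    p=cv2.undistortPoints(np.array([[uv]],float),np.array(f["intrinsics"],float),np.array(f["distortion"],float))[0,0]
    R=np.array(f["R"]);t=np.array(f["t"]);return -R.T@t, R.T@np.array([p[0],p[1],1])
def onz(f,uv,z):
    c,d=ray(f,uv);return c+d*(z-c[2])/d[2]
def proj(f,X):
    R=np.array(f["R"],float);return cv2.projectPoints(np.array(X,float).reshape(-1,3),cv2.Rodrigues(R)[0],np.array(f["t"],float),np.array(f["intrinsics"],float),np.array(f["distortion"],float))[0][:,0]
def save(f,n): cv2.imwrite("pics/"+n,cv2.cvtColor(f["pixels"],cv2.COLOR_RGB2BGR))
E
python3 - <<'E'
from h import *
import pickle
for n in("scene","side"):
    f=grab_frame(n);save(f,n+"0.png");pickle.dump(f,open(n+"0.pkl","wb"))
    R=np.array(f["R"]);print(n,-R.T@np.array(f["t"]),R[2])
print(sense())
E
```

```text
scene [1265.39690999  163.36524003 1205.89859961] [-0.53214785 -0.11408159 -0.83893031]
side [ 493.37518113 1016.34290706  852.35553287] [ 0.03949304 -0.77702792 -0.62822601]
{'clock': 0.1, 'qpos': array([ 1.21158556e+00,  3.53606007e-01,  1.63407935e+00, -3.44747021e-05,
        1.15520506e+00, -2.44284259e-03]), 'qvel': array([-1.88958309e-04, -1.67439641e-03, -1.96303896e-03, -1.64277938e-05,
        4.60973332e-04, -2.14233950e-04]), 'joint_efforts': array([ 3.42214280e-04, -6.06362915e+01, -3.42820394e+01,  1.21983485e-04,
        3.96276257e-03, -2.82705486e-05]), 'eef_pos': array([218.15931763, 585.21658322, 230.61143941]), 'tcp_rot': array([-3.14029481e+00,  2.83517175e-05,  2.78483869e+00]), 'contact_force': array([0.0793085 , 0.32052309, 0.07391409]), 'wrist_torque': array([-0.05222597, -0.03746734,  0.02845521]), 'opening': 0.9972070785214896}
```

View pics/scene0.png

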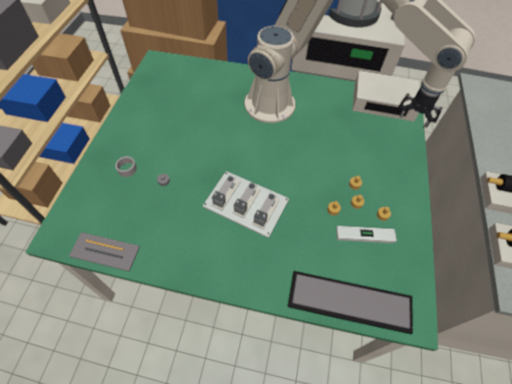

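View pics/side0.png

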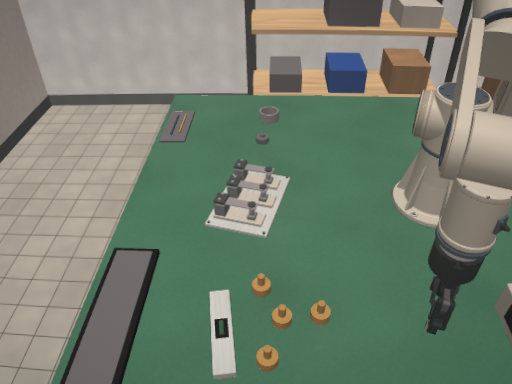

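The scene view shows the plate at about (246,203), with dark buttons near (231,179), (252,187) and (271,197). There are four brass weights at (334,207), (356,182), (358,201) and (384,213). Image right is +y, so (334,207) is probably the weight I want. Next I'll measure it.

Run:
```python
from h import *
import pickle
for n in("scene","side"):
    f=pickle.load(open(n+"0.pkl","rb"));im=f["pixels"];hsv=cv2.cvtColor(im,cv2.COLOR_RGB2HSV)
    m=cv2.inRange(hsv,(8,130,60),(28,255,255))
    k,l,s,c=cv2.connectedComponentsWithStats(m)
    for i in range(1,k):
        if 40<s[i,4]<900:
            p=onz(f,c[i],18)
            if 0<p[0]<1100 and abs(p[1])<900: print(n,s[i],c[i].round(1),p.round(0))
    g=cv2.inRange(hsv,(0,0,130),(179,45,255))
    k,l,s,c=cv2.connectedComponentsWithStats(g)
    for i in range(1,k):
        p=onz(f,c[i],12)
        if s[i,4]>500 and 200<p[0]<1000 and -300<p[1]<300:
            print("white",s[i],p.round())
            pts=np.argwhere(l==i)[:,::-1]; h=cv2.convexHull(pts.astype(np.int32))
            q=cv2.approxPolyDP(h,8,True)[:,0]
            for u in q: print(u,onz(f,u,12).round())
crops=[]
for n,(x,y,w,h) in(("scene",(195,165,100,75)),("side",(200,150,100,90))):
    im=pickle.load(open(n+"0.pkl","rb"))["pixels"][y:y+h,x:x+w]
    crops.append(cv2.resize(im,(400,300*1) if n=="scene" else (400,360),interpolation=cv2.INTER_CUBIC))
crops[0]=cv2.copyMakeBorder(crops[0],0,60,0,0,cv2.BORDER_CONSTANT)
cv2.imwrite("pics/crop1.png",cv2.cvtColor(np.hstack(crops),cv2.COLOR_RGB2BGR))
```

```text
scene [350 177  11  12 103] [355.1 182.6] [388. 435.  18.]
scene [352 196  11  12 107] [357.1 201.5] [478. 449.  18.]
scene [328 202  12  13 113] [333.5 208. ] [530. 358.  18.]
scene [378 208  12  12 116] [383.4 213.3] [509. 554.  18.]
white [ 203  171   86   67 2607] [582.  21.  12.]
[288 198] [522. 175.  12.]
[268 237] [708. 130.  12.]
[203 206] [ 635. -146.   12.]
[226 171] [ 450. -101.   12.]
side [252 274  18  22 298] [260.9 285.5] [529. 361.  18.]
side [310 301  20  24 350] [319.7 312.9] [387. 439.  18.]
side [272 305  20  24 357] [281.7 316.9] [477. 452.  18.]
side [257 345  21  26 429] [267.1 358.1] [508. 558.  18.]
white [ 205  164   85   74 2937] [569.  41.  12.]
[289 177] [452. -99.  12.]
[265 237] [524. 185.  12.]
[205 224] [702. 136.  12.]
[247 164] [ 598. -172.   12.]
```

View pics/crop1.png

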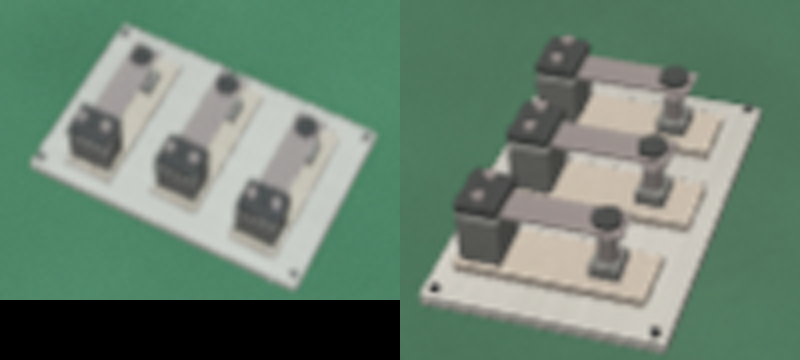

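The crops show the plate square-on. The dark button tops are at scene (230.5,178), (252,186) and (271.5,196), and at side (269,169), (263,187) and (251.5,204). I'll project these onto z=73.5.

Run:
```python
from h import *
import pickle
S=pickle.load(open("scene0.pkl","rb"));D=pickle.load(open("side0.pkl","rb"))
for a,b in(((271.5,196.3),(251.5,203.7)),((252,185.6),(263,186.5)),((230.5,178),(268.7,169))):
    print(onz(S,a,73.5).round(1),onz(D,b,73.5).round(1))
c=[np.array([onz(S,u,12)[:2] for u in((288,198),(268,237),(203,206),(226,171))])]
f=grab_frame("wrist");print(sense()["eef_pos"]);R=np.array(f["R"]);print(-R.T@np.array(f["t"]),R)
```

```text
[566.9 111.9  73.5] [564.4 112.3  73.5]
[536.2  28.8  73.5] [534.   31.9  73.5]
[520.7 -61.6  73.5] [518.9 -58.5  73.5]
[218.16342945 585.28153796 230.69935313]
[153.69453    609.80760048 373.99876622] [[ 0.34960626  0.9368955  -0.00151028]
 [ 0.90103302 -0.33578142  0.27457302]
 [ 0.2567391  -0.09735326 -0.96156507]]
```

>>> play_rows([
  [[0,0,0],[0,0,0.148],0],
  [[0,0,0],[0,0,0.148],0],
  [[0,0,0],[0,0,0.148],0],
  [[0,0,0],[0,0,0.148],0],
  [[0,0,0],[0,0,0.148],0],
  [[0,0,0],[0,0,0.148],0],
  [[0,0,0],[0,0,0.148],0],
  [[0,0,0],[0,0,0.148],0],
])

```text
clock: 0.95
eef_pos: [218.2, 585.4, 231.0]
tcp_rot: [-3.141, 0.001, 1.595]
contact_force: [1.0, 0.3, 0.3]
opening: -0.002
```

>>> play_rows([
  [[-0.0322,0.0222,0],[0,0,0],0],
  [[-0.0322,0.0222,0],[0,0,0],0],
  [[-0.0322,0.0222,0],[0,0,0],0],
  [[-0.0322,0.0222,0],[0,0,0],0],
  [[-0.0322,0.0222,0],[0,0,0],0],
  [[-0.0322,0.0222,0],[0,0,0],0],
  [[-0.0322,0.0222,0],[0,0,0],0],
  [[-0.0322,0.0222,0],[0,0,0],0],
  [[-0.0322,0.0222,0],[0,0,0],0],
  [[-0.0322,0.0222,0],[0,0,0],0],
  [[-0.0322,0.0222,0],[0,0,0],0],
  [[-0.0322,0.0222,0],[0,0,0],0],
  [[-0.0322,0.0222,0],[0,0,0],0],
  [[-0.0322,0.0222,0],[0,0,0],0],
  [[-0.0322,0.0222,0],[0,0,0],0],
  [[0,0,0],[0,0,0],0],
  [[0,0,0],[0,0,0],0],
])

```text
clock: 2.65
eef_pos: [565.5, 112.3, 230.8]
tcp_rot: [-3.141, -0.0, 1.599]
contact_force: [-0.5, 0.7, -1.3]
opening: -0.002
```

Run:
```python
from h import *
import pickle
f=grab_frame("wrist");save(f,"w1.png");pickle.dump(f,open("w1.pkl","wb"));s=sense()
print(s["eef_pos"],s["tcp_rot"],s["contact_force"],s["qpos"],s["clock"])
print(proj(f,[[565.6,112,73.5],[535,30,73.5],[520,-60,73.5]]))
```

```text
[565.04228365 113.02259299 230.90460853] [-3.14048411e+00 -2.42138600e-04  1.60005724e+00] [ 0.07029184 -0.233168    0.31633156] [1.94565979e-01 2.78634746e-01 1.73955540e+00 4.67003159e-04
 1.12445614e+00 1.65103123e-01] 2.7
[[257.91127704 179.3922542 ]
 [231.42873989 243.21995457]
 [220.24725413 304.12031817]]
```

View pics/w1.png

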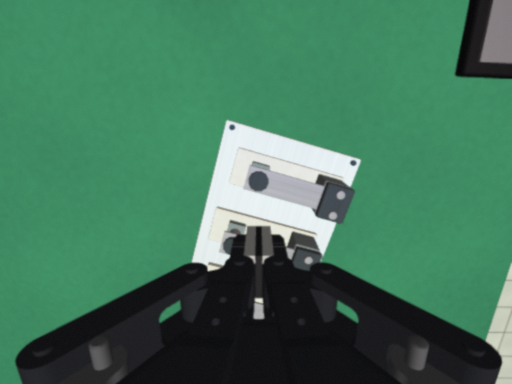

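The wrist view shows the left button at (259,181), against a prediction of (258,179), and the middle button at about (232,244). The estimate holds up.

Run:
```python
from h import *
import pickle
f=pickle.load(open("w1.pkl","rb"))
print(onz(f,(259,181),73.5),onz(f,(232,244),73.5),onz(f,(232,127),12),onz(f,(353.5,162.5),12))
g=f["pixels"][165:200,240:280].max(2);k,l,s,c=cv2.connectedComponentsWithStats((g<75).astype(np.uint8));print(s,c+[240,165])
i=1+s[1:,4].argmax();print(onz(f,c[i]+[240,165],73.5))
```

```text
[566.91113001 110.12830294  73.5       ] [535.7081407   28.95487555  73.5       ] [529.7145152  167.63040297  12.        ] [695.9931455  125.08787852  12.        ]
[[   0    0   40   35 1400]] [[259.5 182. ]]Traceback (most recent call last):
  File "<stdin>", line 6, in <module>
ValueError: attempt to get argmax of an empty sequence
```

>>> play_rows([
  [[-0.0005,0.0005,0.03],[0,0,0],0],
  [[0,0,0.03],[0,0,0],0],
  [[0,0,0.03],[0,0,0],0],
  [[0,0,0.03],[0,0,0],0],
  [[0,0,0.025],[0,0,0],0],
  [[0,0,0.008],[0,0,0],0],
  [[0,0,0],[0,0,0],0],
  [[0,0,0],[0,0,0],0],
  [[0,0,0],[0,0,0],0],
])

```text
clock: 3.6
eef_pos: [567.0, 112.8, 79.8]
tcp_rot: [3.139, -0.0, 1.601]
contact_force: [0.0, -0.3, -0.7]
opening: 0.005
```

>>> play_rows([
  [[0,0,0.003],[0,0,0],0],
  [[0,0,0.003],[0,0,0],0],
  [[0,0,0.002],[0,0,0],0],
  [[0,0,0.002],[0,0,0],0],
  [[0,0,0.001],[0,0,0],0],
  [[0,0,0],[0,0,0],0],
])

```text
clock: 4.2
eef_pos: [566.4, 112.4, 67.4]
tcp_rot: [3.141, -0.0, 1.601]
contact_force: [-1.9, 1.5, 5.5]
opening: 0.003
```

>>> play_rows([
  [[0,0,0.001],[0,0,0],0],
  [[0,0,0.001],[0,0,0],0],
  [[0,0,0],[0,0,0],0],
])

```text
clock: 4.5
eef_pos: [566.4, 112.5, 65.6]
tcp_rot: [3.141, -0.0, 1.601]
contact_force: [-1.3, 1.5, 6.9]
opening: 0.007
```

>>> play_rows([
  [[0,0,0.0005],[0,0,0],0],
  [[0,0,0],[0,0,0],0],
])

```text
clock: 4.7
eef_pos: [566.5, 112.5, 65.4]
tcp_rot: [3.141, -0.0, 1.601]
contact_force: [-2.4, 0.9, 9.6]
opening: -0.001
```

>>> play_rows([
  [[0,0,0.0005],[0,0,0],0],
  [[0,0,0],[0,0,0],0],
])

```text
clock: 4.9
eef_pos: [566.5, 112.5, 65.1]
tcp_rot: [3.141, -0.0, 1.601]
contact_force: [-2.5, 2.1, 12.2]
opening: 0.003
```

>>> play_rows([
  [[0,0,0],[0,0,0],0],
  [[0,0,0],[0,0,0],0],
  [[0,0,0],[0,0,0],0],
  [[0,0,0],[0,0,0],0],
  [[0,0,0],[0,0,0],0],
])

```text
clock: 5.4
eef_pos: [566.5, 112.5, 65.2]
tcp_rot: [3.141, -0.0, 1.601]
contact_force: [-2.0, 0.2, 13.1]
opening: 0.001
```

Run:
```python
from h import *
f=grab_frame("scene");g=grab_frame("side")
a=cv2.resize(f["pixels"][150:240,195:295],(400,360),interpolation=cv2.INTER_CUBIC)
b=cv2.resize(g["pixels"][150:240,200:300],(400,360),interpolation=cv2.INTER_CUBIC)
cv2.imwrite("pics/p1.png",np.hstack([a,b])[...,::-1]);print(sense()["contact_force"])
```

```text
[-2.07217522  0.96042717 12.55106508]
```

View pics/p1.png

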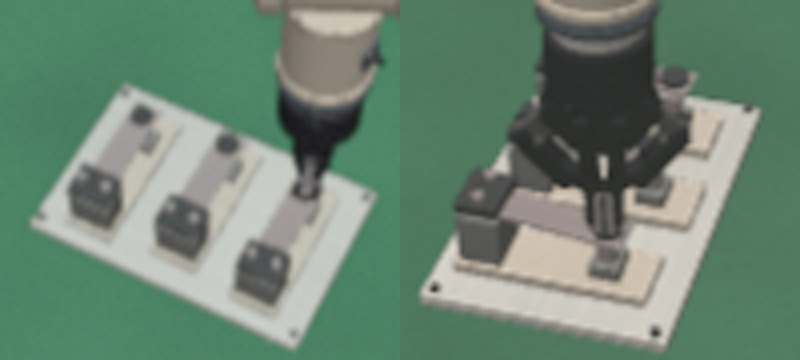

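The two views show the fingers on the left button and its leaf bent onto its stop. Now the middle one.

>>> play_rows([
  [[0,0,-0.005],[0,0,0],0],
  [[0,0,-0.01],[0,0,0],0],
  [[0,0,-0.02],[0,0,0],0],
  [[-0.0203,-0.0084,0],[0,0,0],0],
  [[-0.0203,-0.0084,0],[0,0,0],0],
  [[-0.0203,-0.0084,0],[0,0,0],0],
  [[-0.0203,-0.0084,0],[0,0,0],0],
  [[0,0,0],[0,0,0],0],
  [[0,0,0.015],[0,0,0],0],
  [[0,0,0.005],[0,0,0],0],
  [[0,0,0],[0,0,0],0],
  [[0,0,0],[0,0,0],0],
  [[0,0,0],[0,0,0],0],
])

```text
clock: 6.8
eef_pos: [535.3, 30.5, 79.7]
tcp_rot: [3.141, -0.0, 1.601]
contact_force: [-0.1, -0.6, -0.0]
opening: -0.0
```

Run:
```python
from h import *
import pickle
f=grab_frame("wrist");s=sense();print(s["eef_pos"],s["contact_force"])
pickle.dump(f,open("w2.pkl","wb"))
cv2.imwrite("pics/w2.png",cv2.resize(f["pixels"],(640,480))[...,::-1])
print(proj(f,[s["eef_pos"],[535.3,30,73.5],[520,-60,73.5]]))
```

```text
[535.34089208  30.44335529  79.69078418] [ 0.26828604 -0.71195373 -0.59084135]
[[257.07724512 239.72626949]
 [257.03115888 235.88678055]
 [231.73786439 351.79391832]]
```

View pics/w2.png

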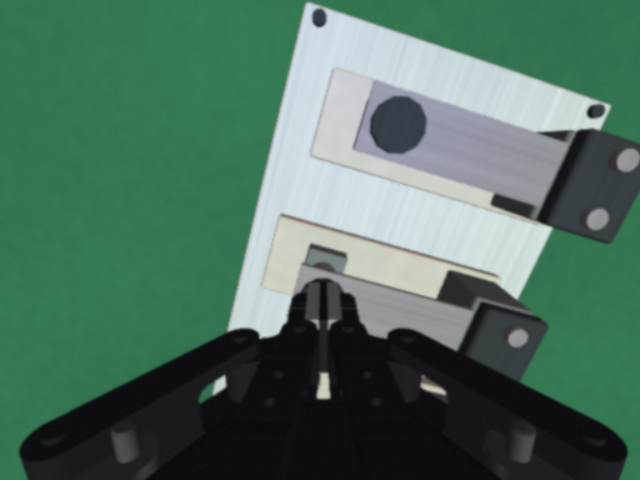

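The left button is at (398,125) in the 640-wide frame. The middle one is hidden by the fingers, and its leaf's tip corner is at (302,265). I'll cross-check with the leaf corners.

Run:
```python
from h import *
import pickle
f=pickle.load(open("w2.pkl","rb"))
ux=np.array([.969,-.2475]);uy=np.array([.2475,.969])
print("L btn",onz(f,(318.4,100),73.5))
for n,u in(("L",(374,81)),("M",(302,264))):
    p=onz(f,np.array(u)/1.25,67.5)[:2];print(n,p,p+15*ux-15*uy)
```

```text
L btn [565.61939015 109.5992926   73.5       ]
L [555.02522703 127.48932553] [565.84772703 109.24182553]
M [525.34236032  43.54052787] [536.16486032  25.29302787]
```

>>> play_rows([
  [[-0.004,0.0006,0],[0,0,0],0],
  [[0,0,0.003],[0,0,0],0],
  [[0,0,0.003],[0,0,0],0],
  [[0,0,0.002],[0,0,0],0],
  [[0,0,0.002],[0,0,0],0],
  [[0,0,0.001],[0,0,0],0],
  [[0,0,0.001],[0,0,0],0],
  [[0,0,0],[0,0,0],0],
])

```text
clock: 7.65
eef_pos: [535.6, 26.2, 67.2]
tcp_rot: [-3.141, 0.0, 1.601]
contact_force: [-1.0, -0.3, 2.1]
opening: 0.0
```

>>> play_rows([
  [[0,0,0.001],[0,0,0],0],
  [[0,0,0],[0,0,0],0],
])

```text
clock: 7.85
eef_pos: [535.6, 26.2, 66.2]
tcp_rot: [-3.141, -0.0, 1.601]
contact_force: [-1.4, -0.1, 1.6]
opening: 0.001
```

>>> play_rows([
  [[0,0,0.001],[0,0,0],0],
  [[0,0,0],[0,0,0],0],
])

```text
clock: 8.05
eef_pos: [535.6, 26.2, 65.2]
tcp_rot: [-3.141, 0.0, 1.601]
contact_force: [-2.2, 0.9, 3.1]
opening: -0.0
```

>>> play_rows([
  [[0,0,0.001],[0,0,0],0],
  [[0,0,0],[0,0,0],0],
])

```text
clock: 8.25
eef_pos: [535.7, 26.2, 64.2]
tcp_rot: [-3.141, 0.0, 1.601]
contact_force: [-1.6, -0.1, 2.2]
opening: -0.002
```

>>> play_rows([
  [[0,0,0.001],[0,0,0],0],
  [[0,0,0],[0,0,0],0],
])

```text
clock: 8.45
eef_pos: [535.7, 26.2, 63.2]
tcp_rot: [-3.142, -0.0, 1.601]
contact_force: [-0.7, -0.0, 3.0]
opening: 0.003
```

>>> play_rows([
  [[0,0,0.0005],[0,0,0],0],
  [[0,0,0],[0,0,0],0],
])

```text
clock: 8.65
eef_pos: [535.7, 26.2, 62.8]
tcp_rot: [-3.142, 0.0, 1.601]
contact_force: [-2.4, -0.7, 4.2]
opening: -0.003
```

>>> play_rows([
  [[0,0,0.0007],[0,0,0],0],
  [[0,0,0],[0,0,0],0],
])

```text
clock: 8.85
eef_pos: [535.8, 26.2, 62.2]
tcp_rot: [3.141, 0.0, 1.601]
contact_force: [-3.0, -0.9, 6.3]
opening: -0.003
```

>>> play_rows([
  [[0,0,0.0007],[0,0,0],0],
  [[0,0,0],[0,0,0],0],
])

```text
clock: 9.05
eef_pos: [535.8, 26.2, 61.7]
tcp_rot: [3.141, 0.0, 1.601]
contact_force: [-3.6, -0.0, 9.0]
opening: 0.001
```

>>> play_rows([
  [[0,0,0.0006],[0,0,0],0],
  [[0,0,0],[0,0,0],0],
  [[0,0,0],[0,0,0],0],
  [[0,0,0],[0,0,0],0],
  [[0,0,0],[0,0,0],0],
  [[0,0,0],[0,0,0],0],
  [[0,0,0],[0,0,0],0],
])

```text
clock: 9.75
eef_pos: [535.9, 26.2, 61.4]
tcp_rot: [3.141, 0.0, 1.601]
contact_force: [-4.0, -0.3, 10.9]
opening: 0.004
```

>>> play_rows([
  [[0,0,-0.006],[0,0,0],0],
  [[0,0,-0.012],[0,0,0],0],
  [[0,0,-0.021],[0,0,0],0],
  [[-0.0218,-0.0044,0],[0,0,0],0],
  [[-0.0218,-0.0044,0],[0,0,0],0],
  [[-0.0218,-0.0044,0],[0,0,0],0],
  [[-0.0218,-0.0044,0],[0,0,0],0],
  [[0,0,0],[0,0,0],0],
  [[0,0,0.015],[0,0,0],0],
  [[0,0,0.005],[0,0,0],0],
  [[0,0,0],[0,0,0],0],
  [[0,0,0],[0,0,0],0],
])

```text
clock: 10.95
eef_pos: [521.0, -61.0, 80.1]
tcp_rot: [3.141, -0.0, 1.601]
contact_force: [-0.2, 0.7, 0.0]
opening: 0.002
```

Run:
```python
from h import *
import pickle
f=grab_frame("wrist");s=sense();print(s["eef_pos"],s["contact_force"])
pickle.dump(f,open("w3.pkl","wb"))
cv2.imwrite("pics/w3.png",cv2.resize(f["pixels"],(640,480))[...,::-1])
```

```text
[521.08479412 -61.11195213  80.15643139] [ 1.48803667 -0.60320662 -0.1011304 ]
```

View pics/w3.png

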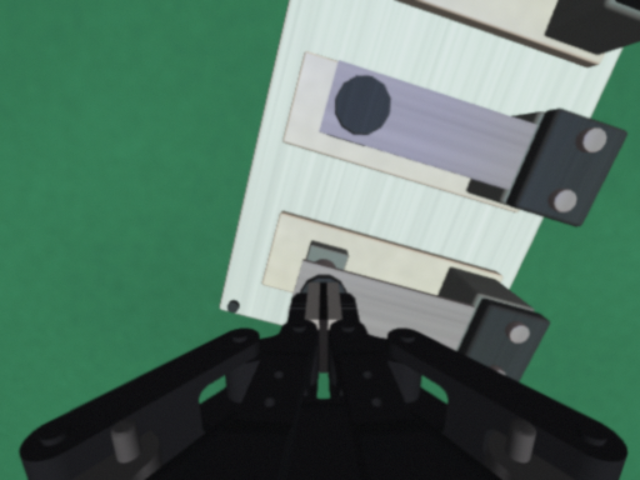

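The wrist view shows the middle leaf back up, with its button at (363,105). The right leaf's tip corner is at about (302,262), and the top edge of its button peeks out at (322,277).

Run:
```python
from h import *
import pickle
f=pickle.load(open("w3.pkl","rb"))
ux=np.array([.969,-.2475]);uy=np.array([.2475,.969])
print("M btn",onz(f,(363/1.25,105/1.25),73.5))
for n,u in(("M",(337,61)),("R",(301.5,261))):
    p=onz(f,np.array(u)/1.25,67.5)[:2];print(n,p,p+15*ux-15*uy)
print(proj(f,[521,-64,73.5])*1.25)
```

```text
M btn [535.90657529  25.58479255  73.5       ]
M [524.50427018  43.31571553] [535.32677018  25.06821553]
R [510.67115598 -46.55322721] [521.49365598 -64.80072721]
[[321.30723632 299.15046712]]
```

>>> play_rows([
  [[-0.0027,0,0],[0,0,0],0],
  [[0,0,0.003],[0,0,0],0],
  [[0,0,0.003],[0,0,0],0],
  [[0,0,0.002],[0,0,0],0],
  [[0,0,0.002],[0,0,0],0],
  [[0,0,0.001],[0,0,0],0],
  [[0,0,0.001],[0,0,0],0],
  [[0,0,0],[0,0,0],0],
])

```text
clock: 11.8
eef_pos: [520.7, -64.1, 67.8]
tcp_rot: [-3.141, -0.0, 1.601]
contact_force: [-1.5, 0.2, 3.3]
opening: 0.0
```

>>> play_rows([
  [[0,0,0.001],[0,0,0],0],
  [[0,0,0],[0,0,0],0],
])

```text
clock: 12.0
eef_pos: [520.7, -64.2, 66.8]
tcp_rot: [-3.141, -0.0, 1.601]
contact_force: [-1.9, 0.5, 5.4]
opening: 0.001
```

>>> play_rows([
  [[0,0,0.001],[0,0,0],0],
  [[0,0,0],[0,0,0],0],
])

```text
clock: 12.2
eef_pos: [520.7, -64.2, 65.8]
tcp_rot: [-3.141, -0.0, 1.601]
contact_force: [-2.1, 0.1, 5.2]
opening: -0.001
```

>>> play_rows([
  [[0,0,0.0005],[0,0,0],0],
  [[0,0,0],[0,0,0],0],
])

```text
clock: 12.4
eef_pos: [520.7, -64.1, 65.3]
tcp_rot: [-3.141, -0.0, 1.601]
contact_force: [-2.3, 1.0, 5.6]
opening: -0.004
```

Sound so far. I'll keep going.

>>> play_rows([
  [[0,0,0.0005],[0,0,0],0],
  [[0,0,0],[0,0,0],0],
])

```text
clock: 12.6
eef_pos: [520.7, -64.2, 64.9]
tcp_rot: [-3.141, -0.0, 1.601]
contact_force: [-1.8, 1.4, 6.0]
opening: 0.002
```

>>> play_rows([
  [[0,0,0.0005],[0,0,0],0],
  [[0,0,0],[0,0,0],0],
])

```text
clock: 12.8
eef_pos: [520.7, -64.1, 64.4]
tcp_rot: [-3.141, -0.0, 1.601]
contact_force: [-3.0, 0.1, 6.9]
opening: 0.001
```

>>> play_rows([
  [[0,0,0.0005],[0,0,0],0],
  [[0,0,0],[0,0,0],0],
])

```text
clock: 13.0
eef_pos: [520.8, -64.2, 63.9]
tcp_rot: [-3.142, -0.0, 1.601]
contact_force: [-2.4, 1.1, 6.2]
opening: 0.003
```

>>> play_rows([
  [[0,0,0.0006],[0,0,0],0],
  [[0,0,0],[0,0,0],0],
])

```text
clock: 13.2
eef_pos: [520.8, -64.2, 63.5]
tcp_rot: [3.142, -0.0, 1.601]
contact_force: [-3.6, 0.6, 8.5]
opening: -0.0
```

>>> play_rows([
  [[0,0,0.0006],[0,0,0],0],
  [[0,0,0],[0,0,0],0],
])

```text
clock: 13.4
eef_pos: [520.9, -64.2, 63.1]
tcp_rot: [3.142, 0.0, 1.601]
contact_force: [-4.2, 1.2, 12.0]
opening: 0.003
```

>>> play_rows([
  [[0,0,0.0005],[0,0,0],0],
  [[0,0,0],[0,0,0],0],
])

```text
clock: 13.6
eef_pos: [520.9, -64.2, 62.9]
tcp_rot: [3.141, 0.0, 1.601]
contact_force: [-5.2, 1.3, 16.0]
opening: 0.0
```

>>> play_rows([
  [[0,0,-0.0005],[0,0,0],0],
  [[0,0,0],[0,0,0],0],
  [[0,0,0],[0,0,0],0],
  [[0,0,0],[0,0,0],0],
  [[0,0,0],[0,0,0],0],
  [[0,0,0],[0,0,0],0],
])

```text
clock: 14.2
eef_pos: [520.9, -64.2, 63.2]
tcp_rot: [3.141, 0.0, 1.601]
contact_force: [-3.8, 0.7, 11.3]
opening: -0.0
```

>>> play_rows([
  [[0,0,-0.005],[0,0,0],0],
  [[0,0,-0.012],[0,0,0],0],
  [[0,0,-0.03],[0,0,0],0],
  [[0,0,-0.045],[0,0,0],0],
  [[0,0,-0.045],[0,0,0],0],
  [[0.0394,0.0021,0],[0,0,0],60],
  [[0.0394,0.0021,0],[0,0,0],60],
  [[0.0394,0.0021,0],[0,0,0],60],
  [[0.0394,0.0021,0],[0,0,0],60],
  [[0.0394,0.0021,0],[0,0,0],60],
  [[0.0394,0.0021,0],[0,0,0],60],
  [[0.0394,0.0021,0],[0,0,0],60],
  [[0.0394,0.0021,0],[0,0,0],60],
  [[0.0394,0.0021,0],[0,0,0],60],
  [[0.0394,0.0021,0],[0,0,0],60],
  [[0,0,0],[0,0,0],60],
  [[0,0,0],[0,0,0],60],
  [[0,0,0],[0,0,0],60],
])

```text
clock: 16.0
eef_pos: [529.8, 329.3, 199.6]
tcp_rot: [-3.141, 0.001, 1.601]
contact_force: [-0.3, -0.4, 0.6]
opening: 0.597
```

Run:
```python
from h import *
import pickle
f=grab_frame("wrist");s=sense();print(s["eef_pos"],s["tcp_rot"],s["opening"])
pickle.dump(f,open("w4.pkl","wb"));save(f,"w4.png")
print(proj(f,[[529.5,359.5,55],[529.5,359.5,25]]))
```

```text
[529.91732194 329.14775049 199.63643306] [-3.14130275e+00  4.44997107e-04  1.59998831e+00] 0.6038171438069131
[[258.25569004 154.47665202]
 [258.27417588 150.98994356]]
```

View pics/w4.png

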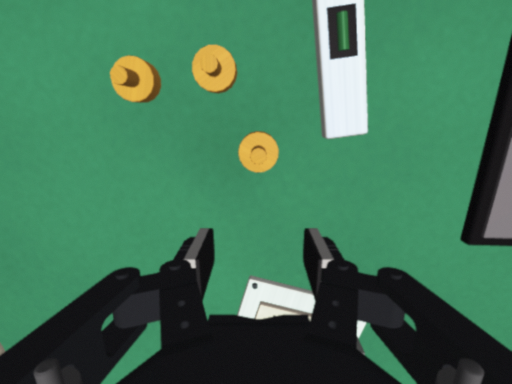

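The wanted weight's disc is centred at (258.5,152), and the prediction was (258,151). The neighbours at (214,68) and (135,78) are well clear of the jaws.

>>> play_rows([
  [[0.0293,0.0005,0],[0,0,0],60],
  [[0,0,0.04],[0,0,0],60],
  [[0,0,0.04],[0,0,0],60],
  [[0,0,0.04],[0,0,0],60],
  [[0,0,0.03],[0,0,0],60],
  [[0,0,0.013],[0,0,0],60],
  [[0,0,0.006],[0,0,0],60],
  [[0,0,0],[0,0,0],60],
  [[0,0,0],[0,0,0],60],
])

```text
clock: 16.95
eef_pos: [530.7, 360.0, 32.2]
tcp_rot: [3.14, -0.001, 1.6]
contact_force: [-0.1, -0.2, 0.3]
opening: 0.596
```

Run:
```python
from h import *
f=grab_frame("wrist");s=sense();print(s["eef_pos"],s["contact_force"],proj(f,[[529.5,358.5,55]]))
save(f,"w5.png")
```

```text
[530.71266151 360.11554773  32.34111281] [ 0.61422891 -0.53102325  0.26354184] [[254.53015582 262.10692401]]
```

View pics/w5.png

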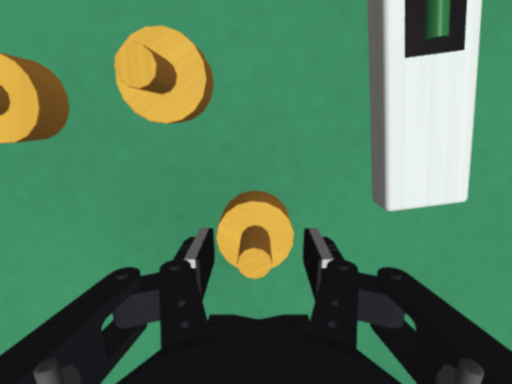

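The knob top is at (255.5,262), as predicted, so the weight is at about (530,358.5). I'll nudge and grip.

>>> play_rows([
  [[-0.0015,-0.0005,0.0015],[0,0,0],60],
  [[0,0,0],[0,0,0],0],
  [[0,0,0],[0,0,0],0],
  [[0,0,0],[0,0,0],0],
  [[0,0,0],[0,0,0],0],
  [[0,0,0],[0,0,0],0],
], squeeze=40)

```text
clock: 17.6
eef_pos: [529.1, 358.2, 29.4]
tcp_rot: [3.142, -0.0, 1.601]
contact_force: [-2.3, -0.7, 6.3]
opening: 0.194
```

>>> play_rows([
  [[0,0,-0.005],[0,0,0],0],
  [[0,0,-0.01],[0,0,0],0],
  [[0,0,-0.03],[0,0,0],0],
  [[0,0,-0.04],[0,0,0],0],
  [[0,0,-0.03],[0,0,0],0],
  [[0,0,0],[0,0,0],0],
  [[0,0,0],[0,0,0],0],
])

```text
clock: 18.3
eef_pos: [529.2, 358.0, 144.4]
tcp_rot: [3.141, -0.0, 1.601]
contact_force: [-0.2, 0.0, -4.9]
opening: 0.193
```

Run:
```python
from h import *
import pickle
f=grab_frame("wrist");s=sense();print(s["eef_pos"],s["contact_force"],s["opening"])
pickle.dump(f,open("w6.pkl","wb"))
im=f["pixels"];hsv=cv2.cvtColor(im,cv2.COLOR_RGB2HSV);m=cv2.inRange(hsv,(8,130,60),(28,255,255))
k,l,st,c=cv2.connectedComponentsWithStats(m)
for i in range(1,k):
    if st[i,4]>60: print(st[i],c[i])
e=s["eef_pos"];z=e[2]-30.5
# expected disc top centre & its extremes
print(proj(f,[[e[0],e[1],z+25],[e[0]-24,e[1],z+25],[e[0]+24,e[1],z+25],[e[0],e[1]+24,z+25],[e[0],e[1]-24,z+25]]))
```

```text
[528.44025114 357.50386761 143.12901009] [-0.41237796 -0.29540726 -4.23437571] 0.1967535569620946
[ 180   64   53   55 2232] [205.359319   91.1796595]
[  79   77   65   53 2552] [112.06308777 103.25470219]
[ 219  190   79   89 3863] [258.01501424 228.36810769]
[[255.90720244 235.45720903]
 [216.74797744 234.38731854]
 [294.96984699 236.4970232 ]
 [257.01504043 198.05770134]
 [254.88755379 269.89915858]]
```

Run:
```python
from h import *
import pickle
f=pickle.load(open("w6.pkl","rb"));e=np.array([528.44,357.5,143.13]);th=np.linspace(0,6.28,60)
from scipy.optimize import least_squares
for dz in (28.5,29.5,30.5):
  def box(d):
    P=[[e[0]+d[0]+24*np.cos(t),e[1]+d[1]+24*np.sin(t),e[2]-dz+h] for t in th for h in(0,25)]
    q=proj(f,P);return q.min(0),q.max(0)
  # left/right/top edges only (the bottom can be hidden by the fingers)
  r=least_squares(lambda d:[box(d)[0][0]-218.5,box(d)[1][0]-297.5,box(d)[0][1]-189.5],[0,0])
  print(dz,r.x,r.fun,box(r.x))
```

```text
28.5 [ 1.31397571 -1.0216756 ] [-0.01948452  0.01949685  0.00185185] (array([218.48051548, 189.50185185]), array([297.51949685, 273.09990187]))
29.5 [ 1.32093595 -1.27765856] [ 0.23094653 -0.231092   -0.02179415] (array([218.73094653, 189.47820585]), array([297.268908  , 272.56774221]))
30.5 [ 1.32790376 -1.53389327] [ 0.4782416  -0.47854378 -0.04481393] (array([218.9782416 , 189.45518607]), array([297.02145622, 272.04233443]))
```

>>> play_rows([
  [[-0.0331,-0.0004,0],[0,0,0],0],
  [[-0.0331,-0.0004,0],[0,0,0],0],
  [[-0.0331,-0.0004,0],[0,0,0],0],
  [[-0.0331,-0.0004,0],[0,0,0],0],
  [[-0.0331,-0.0004,0],[0,0,0],0],
  [[-0.0331,-0.0004,0],[0,0,0],0],
  [[-0.0331,-0.0004,0],[0,0,0],0],
  [[-0.0331,-0.0004,0],[0,0,0],0],
  [[-0.0331,-0.0004,0],[0,0,0],0],
  [[-0.0331,-0.0003,0],[0,0,0],0],
  [[0,0,0.02],[0,0,0],0],
  [[0,0,0.01],[0,0,0],0],
  [[0,0,0],[0,0,0],0],
  [[0,0,0],[0,0,0],0],
  [[0,0,0],[0,0,0],0],
])

```text
clock: 19.85
eef_pos: [535.4, 27.8, 114.3]
tcp_rot: [3.141, -0.0, 1.602]
contact_force: [-0.1, 0.2, -4.2]
opening: 0.195
```

Run:
```python
from h import *
s=sense();print(s["eef_pos"],s["contact_force"])
f=grab_frame("scene");g=grab_frame("side")
for n,q in(("sc",f),("sd",g)):
    hsv=cv2.cvtColor(q["pixels"],cv2.COLOR_RGB2HSV);m=cv2.inRange(hsv,(8,130,60),(28,255,255))
    k,l,st,c=cv2.connectedComponentsWithStats(m)
    for i in range(1,k):
        if st[i,4]>30 and 190<c[i][0]<300 and 150<c[i][1]<240: print(n,st[i],c[i].round(1),onz(q,c[i],s["eef_pos"][2]-29+12).round(1))
a=cv2.resize(f["pixels"][150:240,195:295],(400,360),interpolation=cv2.INTER_CUBIC)
b=cv2.resize(g["pixels"][150:240,200:300],(400,360),interpolation=cv2.INTER_CUBIC)
cv2.imwrite("pics/p2.png",np.hstack([a,b])[...,::-1])
```

```text
[535.4147805   27.75909458 114.30508271] [-0.08065234  0.22478838 -4.18038437]
sc [247 178  11  10  61] [252.5 183.2] [540.4  31.   97.3]
sd [256 176  14   6  53] [262.3 178.9] [536.2  25.3  97.3]
```

View pics/p2.png

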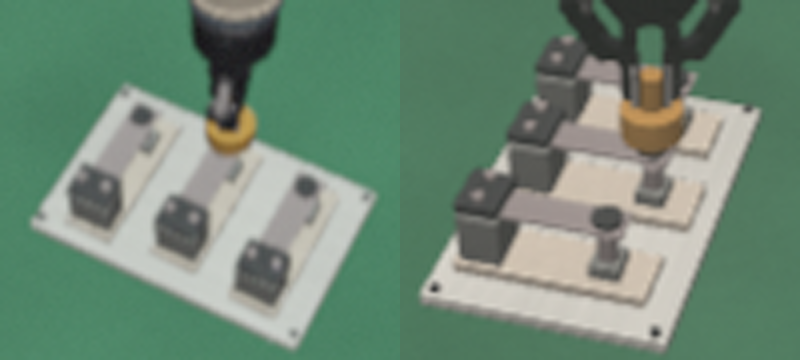

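The weight hangs right over the middle button: in the side crop, the disc and the button are both at x≈652. I'll correct by about 1 mm and lower it.

>>> play_rows([
  [[-0.0013,-0.0009,0.004],[0,0,0],0],
  [[0,0,0.004],[0,0,0],0],
  [[0,0,0.003],[0,0,0],0],
  [[0,0,0.002],[0,0,0],0],
  [[0,0,0.002],[0,0,0],0],
  [[0,0,0.001],[0,0,0],0],
  [[0,0,0.001],[0,0,0],0],
  [[0,0,0],[0,0,0],0],
])

```text
clock: 20.75
eef_pos: [534.3, 25.7, 97.0]
tcp_rot: [-3.141, 0.0, 1.601]
contact_force: [-0.0, -0.4, -2.4]
opening: 0.196
```

>>> play_rows([
  [[0,0,0.001],[0,0,0],0],
  [[0,0,0.001],[0,0,0],0],
  [[0,0,0.001],[0,0,0],0],
  [[0,0,0],[0,0,0],0],
])

```text
clock: 21.15
eef_pos: [534.3, 25.8, 94.0]
tcp_rot: [3.142, -0.0, 1.601]
contact_force: [-0.8, 0.3, -1.8]
opening: 0.193
```

>>> play_rows([
  [[0,0,0.001],[0,0,0],0],
  [[0,0,0.001],[0,0,0],0],
  [[0,0,0.001],[0,0,0],0],
  [[0,0,0],[0,0,0],0],
])

```text
clock: 21.55
eef_pos: [534.4, 25.8, 91.0]
tcp_rot: [3.141, -0.0, 1.601]
contact_force: [-1.3, 0.3, -1.9]
opening: 0.192
```

>>> play_rows([
  [[0,0,0.001],[0,0,0],0],
  [[0,0,0.001],[0,0,0],0],
  [[0,0,0],[0,0,0],0],
])

```text
clock: 21.85
eef_pos: [534.5, 25.8, 89.1]
tcp_rot: [3.141, 0.0, 1.601]
contact_force: [-0.6, 0.2, -0.5]
opening: 0.194
```

>>> play_rows([
  [[0,0,0.001],[0,0,0],0],
  [[0,0,0],[0,0,0],0],
])

```text
clock: 22.05
eef_pos: [534.6, 25.8, 88.3]
tcp_rot: [3.141, 0.0, 1.601]
contact_force: [-1.2, 0.6, 1.8]
opening: 0.197
```

>>> play_rows([
  [[0,0,0.001],[0,0,0],0],
  [[0,0,0],[0,0,0],0],
])

```text
clock: 22.25
eef_pos: [534.6, 25.8, 87.5]
tcp_rot: [3.141, -0.0, 1.601]
contact_force: [-1.7, -0.0, 6.3]
opening: 0.193
```

The weight met the stop with the TCP at about 88.5, which fits a seated recess. I'll ease off, open and retreat.

>>> play_rows([
  [[0,0,-0.001],[0,0,0],0],
  [[0,0,0],[0,0,0],0],
  [[0,0,0],[0,0,0],30],
  [[0,0,0],[0,0,0],50],
  [[0,0,0],[0,0,0],60],
  [[0,0,0],[0,0,0],60],
  [[0,0,0],[0,0,0],60],
  [[0,0,0],[0,0,0],60],
])

```text
clock: 23.05
eef_pos: [534.4, 25.8, 88.1]
tcp_rot: [3.141, 0.0, 1.601]
contact_force: [-0.6, -1.1, -0.2]
opening: 0.596
```

>>> play_rows([
  [[0,0,-0.005],[0,0,0],60],
  [[0,0,-0.01],[0,0,0],60],
  [[0,0,-0.02],[0,0,0],60],
  [[0,0,-0.03],[0,0,0],60],
  [[0,0,-0.04],[0,0,0],60],
  [[0,0,-0.04],[0,0,0],60],
  [[-0.02,-0.04,0],[0,0,0],60],
  [[-0.02,-0.04,0],[0,0,0],60],
  [[-0.02,-0.04,0],[0,0,0],60],
  [[-0.02,-0.04,0],[0,0,0],60],
  [[0,0,0],[0,0,0],60],
  [[0,0,0],[0,0,0],60],
])

```text
clock: 24.25
eef_pos: [376.8, -59.4, 234.1]
tcp_rot: [3.139, 0.0, 1.599]
contact_force: [0.4, -0.6, 0.7]
opening: 0.601
```

Run:
```python
from h import *
s=sense();print(s["eef_pos"],s["contact_force"],s["clock"])
f=grab_frame("scene");g=grab_frame("side")
for n,q in(("sc",f),("sd",g)):
    hsv=cv2.cvtColor(q["pixels"],cv2.COLOR_RGB2HSV);m=cv2.inRange(hsv,(8,130,60),(28,255,255))
    k,l,st,c=cv2.connectedComponentsWithStats(m)
    for i in range(1,k):
        if 40<st[i,4]<900 and c[i][1]>150 and 190<c[i][0]<400: print(n,st[i],c[i].round(1),onz(q,c[i],18 if st[i,0]>305 else 75).round(1))
    print(proj(q,[[535.8,25.4,83],[535.8,25.4,58]]))
a=cv2.resize(f["pixels"][150:240,195:295],(400,360),interpolation=cv2.INTER_CUBIC)
b=cv2.resize(g["pixels"][150:240,200:300],(400,360),interpolation=cv2.INTER_CUBIC)
cv2.imwrite("pics/p3.png",np.hstack([a,b])[...,::-1])
```

```text
[376.82193695 -59.37643289 234.14797577] [ 0.43918578 -0.5522914   0.73274931] 24.25
sc [350 177  11  12 102] [355.1 182.5] [387.6 435.5  18. ]
sc [247 178  11  13 107] [251.7 184.5] [532.5  26.9  75. ]
sc [352 196  11  12 107] [357.1 201.5] [478.4 448.6  18. ]
sc [378 208  12  12 116] [383.4 213.3] [509.1 553.9  18. ]
[[251.21589846 183.99453381]
 [251.08563749 187.49557816]]
sd [257 180  14  10  79] [263.5 185.1] [532.5  26.7  75. ]
sd [310 301  20  24 351] [319.7 312.8] [387.  438.6  18. ]
sd [272 305  20  24 357] [281.6 316.9] [477.8 490.6  75. ]
sd [257 345  21  26 429] [267.2 358.1] [506.7 588.9  75. ]
[[262.45858618 182.69450144]
 [262.54313534 189.1521891 ]]
```

View pics/p3.png

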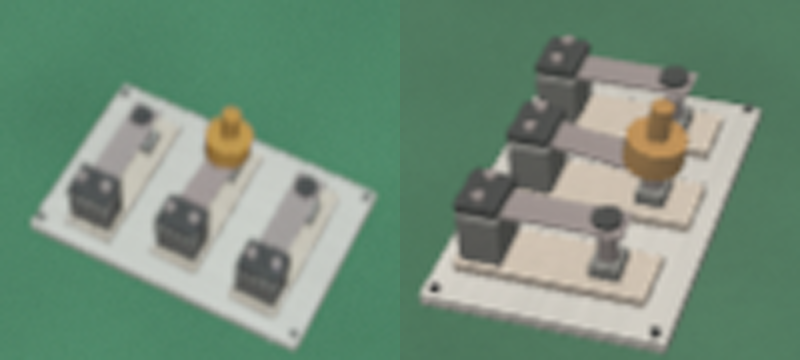

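The weight stands on the middle button, leaning slightly with the bent leaf. The knob top is at scene (253,177.7) and side (265.4,175.8), and the other leaves are up. As a last check, I'll triangulate the knob's height and confirm nothing creeps.

Run:
```python
from h import *
def tri(a,b):
    (c1,d1),(c2,d2)=a,b;A=np.stack([d1,-d2],1);k=np.linalg.lstsq(A,c2-c1,rcond=None)[0]
    p,q=c1+k[0]*d1,c2+k[1]*d2;return ((p+q)/2).round(1),np.linalg.norm(p-q).round(1)
f=grab_frame("scene");g=grab_frame("side")
print("knob",tri(ray(f,(253,177.7)),ray(g,(265.4,175.8))))
print("L button ref",tri(ray(f,(271.5,196.3)),ray(g,(251.5,204.0))))
for q in(f,g):
    hsv=cv2.cvtColor(q["pixels"],cv2.COLOR_RGB2HSV);m=cv2.inRange(hsv,(8,130,60),(28,255,255))
    k,l,st,c=cv2.connectedComponentsWithStats(m)
    print([c[i].round(1) for i in range(1,k) if st[i,4]>40 and 245<c[i][0]<270 and 175<c[i][1]<195])
```

```text
knob (array([526.2,  29.8, 112.9]), np.float64(1.1))
L button ref (array([564.9, 111.6,  71.2]), np.float64(1.1))
[array([251.7, 184.6])]
[array([263.4, 185. ])]
```

```bash
python3 -c "
from rig import *
print(sign_off())"
```

```text
the job is handed in; nothing more can be done
None
```

I checked all three leaves from left to right, and the middle one is the weak leaf. The brass weight now stands over its button, and the job is handed in at about 24 s on the robot's clock.

| Leaf | Force just short of the stop | Travel to the stop | Verdict |
|---|---|---|---|
| Left | about 6–7 N | about 8 mm | sound |
| Middle | about 3 N | about 10.5 mm | weak |
| Right | about 6–7 N | about 9.5 mm | sound |

- **Pressing:** I held each leaf on its stop for at least half a second at about 11–13 N. The right leaf's force peaked at about 16 N, so all readings stayed under the 20 N limit.
- **Weight:** I took the weight farthest to the robot's right and lowered it until the middle leaf met its stop. The leaf carried about 10 N at most before I eased off and let go.
- **Last checks:** The knob top measured 112.9 mm high, about where it should be with the leaf on its stop. The weight leans slightly towards the leaf tip, roughly matching the bent leaf's slope. It was not creeping between pictures, the other two leaves were back up, and the arm was well clear.
- **Bystanders:** The three other brass weights had not moved. I did not re-measure the level, ring and cap, but no move was aimed near them.
- **Disagreements:** The wrist camera and the fixed cameras differed by 2 to 5 mm in y on the buttons. I relied on the wrist camera for the right press and the weight, and mostly on it for the middle press. The left press used the average of all views.

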